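# Shut and lock the filter hatch of the food recycler

### The arm

A 6-joint arm with a two-finger parallel gripper is mounted at the origin on a cart in front of the work surface, level with it; the furniture and walls round the work are solid. World frame = base frame: x ahead of the robot, y to its left, z up, the work surface at z = 0. Lengths are in mm, angles in rad, forces in N, time in s.
With the tool pointing down it reaches from about 275 to 750 mm from the base axis. Payload 10.2 kg.
Tool frame: the origin (TCP) lies between the finger pads; the fingertips stand 17 mm ahead of it and the grasp point (between the pads) lies 2 mm behind it; z points along the fingers, y is the line along which they close (so a half turn about z gives the same grasp; the last joint's range is limited). The gripper opens to 85 mm and grips with 20 to 120 N. Pads are 22 mm wide; open, the fingers measure 114 mm over their backs; the gripper's body (76 mm by 85 mm) begins 54 mm behind the grasp point. The pads swing forward as they close: fully open they stand 13 mm farther back than shut.
Start: joints at [-1.474, 0.313, 1.498, -0, 1.331, -0.223], TCP at [165.035, -498.392, 248.294] pointing down, gripper open.
Joint ranges: [-2.94, 2.94], [-0.97, 2.17], [0.19, 2.56], [-1.23, 4.37], [0.02, 3.11], [-2.88, 2.88]. Speed limits (rad/s): [2.39, 2.39, 3.01, 3.14, 3.14, 3.14].

### API

Orientations are given as a unit quaternion [w, x, y, z].
In Python, from rig import * gives the robot as it stands.
- The arm moves only by the tool step_arm, never from a script. Its argument "commands" is text: rows parted by semicolons, each of 7 numbers parted by spaces: the opening, from 0 (shut) to 1 (fully open), then the shift along the tool's x, y, z in cm, then the turn, a rotation vector about the tool's x, y, z in rad. In form: hand x y z rx ry rz; .... A call has 1 to 20 rows; each row is the pose to reach, as a shift and turn from the pose commanded when the call began, along the tool's axes at that moment; what a row does not reach only later rows make up. A row lasts 1/12 s, in which the tool goes at most 41.7 mm and 7.16 degrees, less where a joint would pass 70% of its speed; a pose out of reach is approached as far as the arm can. A call with a gripper value outside its range is refused whole. The fingers move at their own pace and stop on an object; "newtons" is the grip in N (left out, the last holds). Time passes only in rows, so rows that repeat a pose let the fingers close. It gives the time, the measured TCP pose, the force, the opening and the grip force at its end, in the units of the state.
- sense(): the state, without advancing time (a new reading comes with each control period).
- capture(name): name is "scene" or "top"; returns the picture (400x640x3 uint8, red, green, blue); there is no depth.
- camera_model(name): a dict with "mtx" (3x3 intrinsics, pixels), "eye" and "rotation" of the camera in the world. Camera axes: x right, y down, z forward; pixel columns grow to the right and rows downward; lengths in mm; the calibration is good to about 2 mm. A picture is of the moment at which its call begins. camera_model takes no time and is no camera call.
- finish_job(): hands the job in; it is judged then, once.
Trained networks look in the newest picture that a camera, given by its name, has taken for a name from the list of things; names that differ only in an ending like _2 or _b are one class to them, and where a whole thing is asked for, a point or a joint stands for the part that bears it (a point fixed in the world has none). Each returns a list of dicts, best first, with "score" (0 to 1); they miss things now and then, are a little off and sometimes report something else, mostly with a low value. They report only what shows in the picture. A call takes as long as a camera call.
- search_frame(camera, label): "rect" ([centre column, centre row, width, height] in pixels, round what is visible of it).
- trace(camera, label): "mask" (400x640 bool, what is visible of it) and "rect" ([centre column, centre row, width, height] in pixels, round what is visible of it).
- spot_point(camera, label): "xy" ([column, row] in pixels: a listed point, or the origin of a listed thing).
The state is a dict: "time_s": time; "joints": joint angles; "dq": joint speeds; "tau": joint torques, N m; "eef_pos": TCP position; "ee_rot": TCP orientation; "force": force on the tool from outside, world axes, zero at the start; "wrist_torque": the same for the moment, N m; "grip_width": opening from 0.0 (shut) to 1.0 (fully open); "grip_force": force on a finger pad.
Only numpy, scipy, OpenCV 4.12 (cv2) and the standard library are available. Lean on these libraries where they do the work, as an engineer would, in place of code of your own. Each camera call takes 0.05 s, during which the arm holds its last target. There are 200 camera calls.

### The job

The filter hatch on top of the countertop food recycler was left standing open. Swing it gently down onto its rubber seal, then hold it pressed down against the seal and turn the wing knob clockwise a quarter turn, until its hidden tongue is behind the frame edge and keeps the hatch shut when you let go. Never force it: if the knob jams, the tongue is still knocking on the edge and the hatch needs to go further down; do not push or turn hard, and leave the things round about where they are.

Things in the scene. Friction and masses are not known exactly. Their poses are not given: they have to be found in the camera images.
- recycler: The food recycler: a fixed grey plastic box 240 (x) by 200 (y) by 100 mm high. Origin at the centre of its underside, x towards its back (hinge side), z up. The filter bay is in the front part of its top, under the hatch; on the flat deck 78 mm deep behind the hatch stands a spice jar.
- hatch_hinge (a point): Point on the hatch's hinge line (which runs along the recycler's y axis), at its middle, 45 mm behind the recycler's centre and 100 mm above its underside. Axes as the recycler's. The hatch is a flat aluminium panel 144 mm wide, 6 mm thick, reaching 153 mm forward from the hinge; its underside passes through the hinge line.
- hatch (a joint): Hatch angle (rad): 0 = level, grows as its front rises, at most 1.2. A damped hinge with friction holds it where it is left; 1 N at the front moves it slowly. Lowered onto the seal it rests at 0.085 to 0.115; bottomed on the steel edge it is at -0.043 to 0.043, with the tongue locked 0.01 higher. The edge is adjustable and set at a different height on each unit, so the exact angle has to be felt.
- hatch_press (a point): Point on the hatch's upper face near its front edge, 140 mm forward of the hinge line and 52 mm to the left (+y) of the knob: a clear place to push the hatch down. It moves with the hatch; its z axis is square to the panel, outward.
- knob (a joint): Wing knob's angle (rad), grows clockwise from above: 0 = wings parallel to the hatch's front edge, 1.57 = square to it; stops at 0 and 1.6. Friction 0.1 N m; stays where left. The hidden tongue lies below the wing end with the white bar: at 0 it points to the recycler's -y, at 1.57 to its front. It meets the frame edge at about 0.43 (jams there if the hatch is too high); well behind it from 1.25.
- knob_grip (a point): Centre of the wing knob's grip, on its axis, 27 mm above the hatch's underside and 110 mm forward of the hinge line. The black wing is 46 mm long (along this point's y axis, turning with the knob), 10 mm thick, 26 mm high (13 mm above and below this point), on a disc 44 mm across whose top is 14 mm below this point. z is the knob's axis, outward.
- rim: Steel frame at the front of the bay; origin as the recycler's. Its edge (nominal x -108 to -85, z 84 to 100 mm) is truly set up to 6 mm higher or lower, which this pose hides. A sprung seal stands 7 to 21 mm over it. Pushing at the knob takes 5 N at first, 6 to 10 N at the steel (5 to 16 mm lower), then shoots up. The tongue passes only in the last 1 mm. Over 20 N in all damages seal and edge.
- spice: Spice jar, 42 mm across and 106 mm high, loose on the recycler's rear deck. Origin at the centre of its foot. Leave it alone.
- mug: White mug, 92 by 127 by 95 mm, loose to the left of the recycler. Origin at its foot. Leave it alone.
- dip: Small dark bowl, 83 mm across, 40 mm high, loose to the right of the recycler. Origin at its foot. Leave it alone.
- salt: Salt shaker, 44 mm across, 90 mm high, loose to the right of the recycler. Origin at its foot. Leave it alone.
- teabox: Carton 63 by 131 by 68 mm, loose at the back left. Origin at its foot. Leave it alone.

How it is judged (in metres and radians):
On the way, in this order (a step that is already met when the one before it is completed fails the run):
1. the hatch lies down on its seal with the tongue still drawn in (value of joint hatch below 0.125 rad and value of joint knob below 0.42 rad), for 0.2 s.
2. the hatch is pressed down and the knob turned so that the tongue is behind the frame edge (value of joint hatch below 0.07 rad and value of joint knob above 1.25 rad), for 0.2 s.
At the end, for the whole second after the job is handed in: The hatch stays shut by itself, below 0.07 rad, at rest, with the knob turned past 1.25 rad and the tongue behind the frame edge, the squeezed seal pushing back (over 2 N) (all of step 2 and velocity of joint hatch between -0.02 and 0.02 rad/s and contact force between rim and anything else above 2 N); the robot touches nothing.
It fails at once if the seal and frame edge are loaded with more than 20 N (hatch pushed down too hard, or the tongue forced against the edge) (contact force between rim and anything else above 20 N).
It fails at once if the hatch is slammed (faster than 2.5 rad/s) (velocity of joint hatch below -2.5 rad/s).
It fails at once if a bystander is moved by more than 20 mm (distance of any of spice, mug, dip, salt, teabox from where it was at the start of the episode above 0.02 m).
It also fails if it takes over 72 s, if anything falls off the work surface, if the arm or the gripper's body presses on something with over 40 N, if the wrist force passes 120 N, or if a joint passes its speed limit or range.

## Working session

There is one attempt and no reset: what is moved stays moved. The work goes in short steps, Python scripts to look and compute and a tool call to move; the robot and the scene stay as the last step left them, time stands still between calls to the robot, and variables do not carry over. Pictures are saved under pics/ and viewed, at most 10 in all, crops included, and the job is handed in when it is done.

Besides the shell and the picture viewer there is one more tool, called after ">>>" as name(argument=value, ...), one argument or row to a line, values as JSON. step_arm: Moves the arm, as the interface text tells. Its arguments: {"type":"object","properties":{"commands":{"type":"string"},"newtons":{"type":"number"}},"required":["commands"]}

```bash
ls; mkdir -p pics; python3 - <<'E'
from rig import *
import cv2,numpy as np
s=sense();print({k:np.round(v,3).tolist() for k,v in s.items()})
for c in("scene","top"):
    im=capture(c);cv2.imwrite(f"pics/{c}0.png",im[:,:,::-1])
    m=camera_model(c);print(c,np.round(m["mtx"],1).tolist(),np.round(m["eye"]).tolist(),np.round(m["rotation"],3).tolist())
    for l in("recycler","hatch_hinge","hatch_press","knob_grip","spice","mug","dip","salt","teabox"):
        r=spot_point(c,l);print(c,l,[(np.round(q["xy"],1).tolist(),round(float(q["score"]),2)) for q in r[:2]])
E
```

```text
pics
{'time_s': 0.0, 'joints': [-1.474, 0.313, 1.498, -0.0, 1.331, -0.223], 'dq': [0.001, 0.002, -0.001, -0.0, -0.0, -0.001], 'tau': [-0.0, -41.226, -25.974, -0.0, 0.004, 0.0], 'eef_pos': [164.996, -498.141, 247.727], 'ee_rot': [-0.001, 0.987, 0.159, 0.0], 'force': [-1.038, -0.294, -0.516], 'wrist_torque': [-0.02, -0.022, -0.029], 'grip_force': 0.0, 'grip_width': 1.001}
scene [[442.4, 0.0, 313.1], [0.0, 442.4, 204.8], [0.0, 0.0, 1.0]] [-85.0, -1195.0, 936.0] [-0.472, 0.845, -0.226, 0.112]
scene recycler [([313.2, 224.6], 0.87), ([282.6, 182.3], 0.43)]
scene hatch_hinge [([321.4, 196.4], 0.84), ([329.6, 188.9], 0.51)]
scene hatch_press [([281.1, 180.9], 0.94)]
scene knob_grip [([298.5, 183.1], 0.61)]
scene spice [([330.2, 191.3], 0.75)]
scene mug []
scene dip [([370.4, 282.7], 0.72), ([308.7, 224.4], 0.2)]
scene salt [([368.2, 283.0], 0.9)]
scene teabox [([281.9, 183.8], 0.69)]
top [[468.3, 0.0, 320.9], [0.0, 468.3, 209.8], [0.0, 0.0, 1.0]] [315.0, -45.0, 1717.0] [0.047, -0.705, 0.706, -0.051]
top recycler [([296.2, 205.7], 0.71)]
top hatch_hinge [([296.2, 190.6], 0.81)]
top hatch_press [([284.6, 222.2], 0.97)]
top knob_grip [([298.8, 212.4], 0.69), ([296.6, 176.8], 0.69)]
top spice []
top mug [([226.6, 246.5], 0.65)]
top dip [([417.0, 249.9], 0.61), ([293.5, 208.4], 0.45)]
top salt [([401.6, 211.0], 0.7), ([297.7, 210.3], 0.57)]
top teabox [([218.9, 195.6], 0.69)]
```

```bash
cat > h.py <<'E'
from rig import *
import cv2,numpy as np
from scipy.spatial.transform import Rotation as R
def cam(c):
    m=camera_model(c);w,x,y,z=m["rotation"]
    return np.array(m["mtx"]),np.array(m["eye"]),R.from_quat([x,y,z,w]).as_matrix()
def ray(c,uv):
    K,e,r=cam(c);d=r@np.linalg.solve(K,[uv[0],uv[1],1]);return e,d
def onz(c,uv,z):
    e,d=ray(c,uv);return e+d*(z-e[2])/d[2]
def proj(c,P):
    K,e,r=cam(c);q=(np.atleast_2d(P)-e)@r@K.T;return q[:,:2]/q[:,2:]
E
python3 - <<'E'
from h import *
a=cv2.imread("pics/scene0.png")[110:310,200:420];b=cv2.imread("pics/top0.png")[130:290,190:440]
cv2.imwrite("pics/a.png",np.vstack([cv2.resize(a,(660,600),interpolation=cv2.INTER_CUBIC)]))
cv2.imwrite("pics/b.png",cv2.resize(b,(800,512),interpolation=cv2.INTER_CUBIC))
print(onz("scene",(313.2,224.6),0),onz("top",(296.2,205.7),0),onz("scene",(321.4,196.4),100),onz("top",(296.2,190.6),100))
E
```

```text
[ 5.58522842e+02  5.14944527e-01 -1.13686838e-13] [569.39050272  38.00569443   0.        ] [604.51960224  16.06166845 100.        ] [608.07777905  33.45370175 100.        ]
```

View pics/a.png

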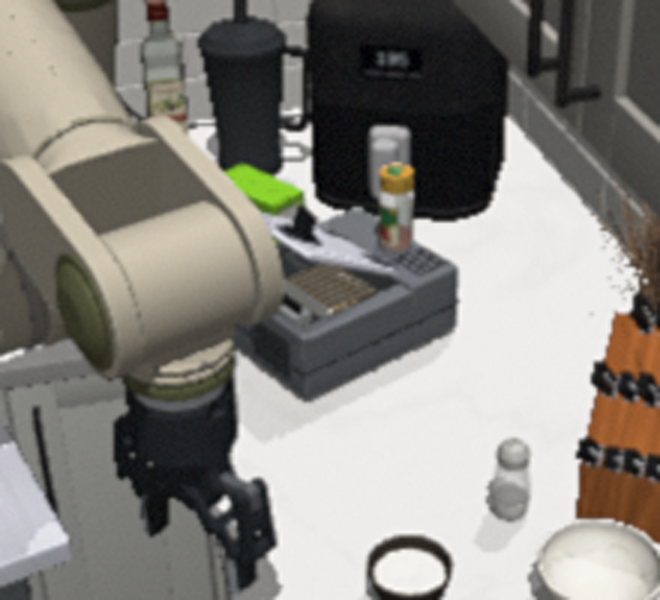

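View pics/b.png

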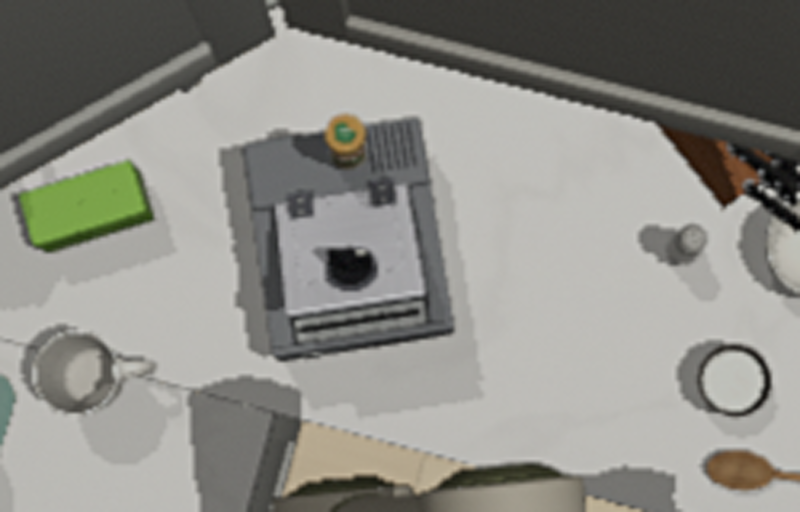

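```bash
cat >> h.py <<'E'
def rec(p,P):
    c,s=np.cos(p[2]),np.sin(p[2]);P=np.atleast_2d(P)
    return np.c_[p[0]+c*P[:,0]-s*P[:,1],p[1]+s*P[:,0]+c*P[:,1],P[:,2]]
def hat(th,f,l,n):  # forward f of hinge, left l, n square to panel -> recycler frame
    return np.array([45-f*np.cos(th)-n*np.sin(th),l,100+f*np.sin(th)-n*np.cos(th)*-1])
E
python3 - <<'E'
from h import *
from scipy.optimize import least_squares
px=np.array([(246,148),(417,118),(453,330),(275,356)])/3.2+[190,130]
C=np.array([(120,100,100),(120,-100,100),(-120,-100,100),(-120,100,100)],float)
f=least_squares(lambda p:(proj("top",rec(p,C))-px).ravel(),[570,38,0.1]);p=f.x
print(p,f.fun.round(1))
# hatch angle from hatch_press,knob_grip both cams
obs=[("top",(284.6,222.2),140,52,6),("scene",(281.1,180.9),140,52,6),("top",(298.8,212.4),110,0,27),("scene",(298.5,183.1),110,0,27)]
for th in np.arange(0.3,1.21,.1):
    print(round(th,2),[np.round(proj(c,rec(p,hat(th,a,l,n)))[0]-uv,1).tolist() for c,uv,a,l,n in obs])
im=cv2.imread("pics/scene0.png");im2=cv2.imread("pics/top0.png")
for c,i in(("scene",im),("top",im2)):
    for z in(0,100):
        q=C.copy();q[:,2]=z
        print(c,z,proj(c,rec(p,q)).round(1).tolist())
E
```

```text
[5.60523176e+02 2.46138210e+01 1.57084297e-01] [-1.5 -1.1  1.2 -0.5  0.9  0.2 -0.6  1.2]
0.3 [[2.3, 8.4], [-0.7, 9.2], [2.2, 8.8], [-4.6, 7.8]]
0.4 [[1.8, 6.8], [0.1, 5.7], [2.1, 8.2], [-4.4, 5.4]]
0.5 [[1.3, 4.8], [1.1, 2.2], [1.9, 7.2], [-4.0, 3.0]]
0.6 [[0.8, 2.4], [2.5, -1.3], [1.6, 5.8], [-3.3, 0.7]]
0.7 [[0.2, -0.4], [4.2, -4.7], [1.3, 4.2], [-2.3, -1.5]]
0.8 [[-0.4, -3.4], [6.1, -8.0], [1.0, 2.4], [-1.1, -3.6]]
0.9 [[-1.1, -6.8], [8.3, -11.1], [0.6, 0.2], [0.3, -5.5]]
1.0 [[-1.8, -10.5], [10.7, -13.9], [0.2, -2.2], [2.0, -7.2]]
1.1 [[-2.5, -14.4], [13.3, -16.6], [-0.2, -4.8], [3.8, -8.8]]
1.2 [[-3.2, -18.4], [16.1, -18.9], [-0.7, -7.6], [5.8, -10.1]]
scene 0 [[318.7, 200.0], [352.1, 221.1], [301.0, 246.3], [269.2, 221.5]]
scene 100 [[318.2, 178.3], [352.7, 198.3], [299.8, 222.5], [267.1, 198.9]]
top 0 [[268.4, 180.8], [321.3, 172.5], [331.7, 235.7], [277.8, 244.4]]
top 100 [[265.4, 175.2], [321.5, 166.4], [332.5, 233.3], [275.3, 242.5]]
```

```bash
sed -i 's/45-f\*np.cos(th)-n\*np.sin(th)/45-f*np.cos(th)+n*np.sin(th)/; s/-n\*np.cos(th)\*-1/+n*np.cos(th)/' h.py
python3 - <<'E'
from h import *
p=[560.5,24.6,.157]
obs=[("top",(284.6,222.2),140,52,6),("scene",(281.1,180.9),140,52,6),("top",(298.8,212.4),110,0,27),("scene",(298.5,183.1),110,0,27),("top",(296.2,190.6),0,0,0)]
b=cv2.imread("pics/top0.png")
# visible hatch front corners in top crop b: (290,313),(424,293)
obs+=[("top",(190+288/3.2,130+313/3.2),153,72,6),("top",(190+424/3.2,130+291/3.2),153,-72,6)]
for th in np.arange(0.3,1.21,.1):
    print(round(th,2),[np.round(proj(c,rec(p,hat(th,a,l,n)))[0]-uv,1).tolist() for c,uv,a,l,n in obs])
for th in (0.6,.1,0): print(th,[rec(p,hat(th,*q)).round(1).tolist() for q in((140,52,6),(110,0,27),(153,0,6))])
s=sense();q=s["ee_rot"];print(R.from_quat([q[1],q[2],q[3],q[0]]).as_matrix().round(4))
E
```

```text
0.3 [[2.1, 7.4], [0.1, 8.9], [1.5, 4.2], [-0.9, 6.3], [0.5, 0.9], [1.3, 6.2], [1.2, 6.3]]
0.4 [[1.6, 5.4], [1.1, 5.3], [1.1, 2.0], [0.4, 3.4], [0.5, 0.9], [0.7, 4.1], [1.0, 4.2]]
0.5 [[1.1, 3.1], [2.4, 1.6], [0.7, -0.5], [2.0, 0.6], [0.5, 0.9], [0.1, 1.6], [0.7, 1.6]]
0.6 [[0.5, 0.4], [4.1, -1.9], [0.2, -3.2], [3.7, -2.1], [0.5, 0.9], [-0.6, -1.3], [0.3, -1.3]]
0.7 [[-0.2, -2.7], [5.9, -5.4], [-0.3, -6.1], [5.7, -4.7], [0.5, 0.9], [-1.4, -4.6], [-0.1, -4.7]]
0.8 [[-0.8, -6.0], [8.1, -8.7], [-0.8, -9.2], [7.7, -7.1], [0.5, 0.9], [-2.2, -8.3], [-0.6, -8.4]]
0.9 [[-1.5, -9.7], [10.5, -11.9], [-1.4, -12.4], [10.0, -9.3], [0.5, 0.9], [-3.0, -12.3], [-1.2, -12.4]]
1.0 [[-2.2, -13.5], [13.0, -14.8], [-1.9, -15.8], [12.3, -11.2], [0.5, 0.9], [-3.8, -16.5], [-1.8, -16.7]]
1.1 [[-3.0, -17.6], [15.8, -17.4], [-2.4, -19.2], [14.7, -13.0], [0.5, 0.9], [-4.6, -21.0], [-2.5, -21.2]]
1.2 [[-3.7, -21.8], [18.6, -19.8], [-3.0, -22.6], [17.1, -14.4], [0.5, 0.9], [-5.4, -25.6], [-3.2, -25.8]]
0.6 [[[486.0, 65.5, 184.0]], [[530.3, 19.8, 184.4]], [[483.6, 12.4, 191.3]]]
0.1 [[[459.8, 61.3, 119.9]], [[499.5, 14.9, 137.8]], [[455.2, 7.9, 121.2]]]
0 [[[458.5, 61.1, 106.0]], [[496.3, 14.4, 127.0]], [[453.8, 7.7, 106.0]]]
[[ 9.493e-01  3.144e-01  0.000e+00]
 [ 3.144e-01 -9.493e-01 -1.000e-04]
 [ 0.000e+00  1.000e-04 -1.000e+00]]
```

>>> step_arm(
  commands="0 49 -43.2 -8.2 0 0 -1.409;0 49 -43.2 -8.2 0 0 -1.409;0 49 -43.2 -8.2 0 0 -1.409;0 49 -43.2 -8.2 0 0 -1.409;0 49 -43.2 -8.2 0 0 -1.409;0 49 -43.2 -8.2 0 0 -1.409;0 49 -43.2 -8.2 0 0 -1.409;0 49 -43.2 -8.2 0 0 -1.409;0 49 -43.2 -8.2 0 0 -1.409;0 49 -43.2 -8.2 0 0 -1.409;0 49 -43.2 -8.2 0 0 -1.409;0 49 -43.2 -8.2 0 0 -1.409;0 49 -43.2 -8.2 0 0 -1.409;0 49 -43.2 -8.2 0 0 -1.409;0 49 -43.2 -8.2 0 0 -1.409;0 49 -43.2 -8.2 0 0 -1.409;0 49 -43.2 -8.2 0 0 -1.409;0 49 -43.2 -8.2 0 0 -1.409;0 49 -43.2 -8.2 0 0 -1.409;0 49 -43.2 -8.2 0 0 -1.409",
  newtons=30,
)

```text
time_s: 2.67
eef_pos: [494.0, 64.8, 330.3]
ee_rot: [-0.0, 0.65, 0.76, -0.0]
force: [0.1, 0.2, 0.3]
grip_width: 0.003
grip_force: 0.0
```

```bash
python3 - <<'E'
from h import *
p=[560.5,24.6,.157]
im=capture("scene")[:,:,::-1].copy()
for l in("recycler","hatch_press","knob_grip","hatch_hinge"):
    print(l,[(np.round(q["xy"],1).tolist(),round(float(q["score"]),2)) for q in spot_point("scene",l)[:2]])
S=4;x0,y0=235,120;im=cv2.resize(im[y0:y0+140,x0:x0+150],None,fx=S,fy=S,interpolation=cv2.INTER_CUBIC)
def line(P,col):
    q=((proj("scene",rec(p,P))-[x0,y0]+.5)*S).astype(int);cv2.polylines(im,[q],True,col,1)
for z in(0,100): line(np.array([(120,100,z),(120,-100,z),(-120,-100,z),(-120,100,z)]),(0,0,255))
for th in(.55,): line(np.array([hat(th,*q) for q in((0,72,6),(0,-72,6),(153,-72,6),(153,72,6))]),(0,255,0))
cv2.imwrite("pics/c.png",im)
E
```

```text
recycler [([311.9, 224.4], 0.86)]
hatch_press [([282.8, 178.9], 0.83)]
knob_grip [([299.1, 183.4], 0.49)]
hatch_hinge [([318.9, 191.6], 0.58)]
```

View pics/c.png

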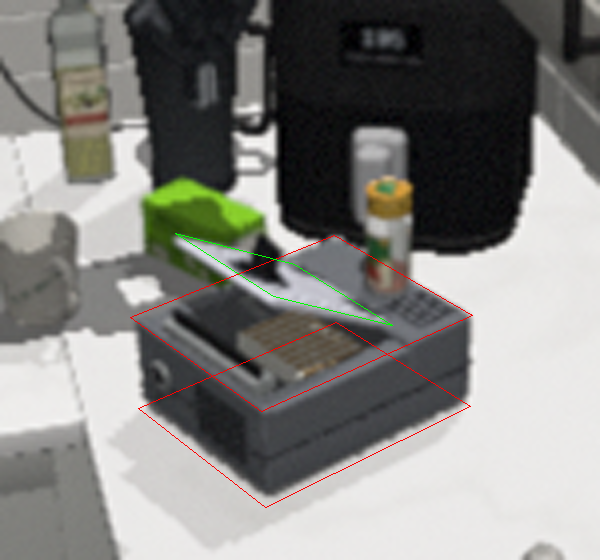

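```bash
python3 - <<'E'
from h import *
from scipy.optimize import least_squares
px=np.array([(246,148),(417,118),(453,330),(275,356)])/3.2+[190,130]-.35
C=np.array([(120,100,100),(120,-100,100),(-120,-100,100),(-120,100,100)],float)
ps=np.array([(470,315),(265,411),(137,325)])/4+[235,120]-.4
f=least_squares(lambda p:np.r_[(proj("top",rec(p,C))-px).ravel(),(proj("scene",rec(p,C[1:]))-ps).ravel()],[570,38,0.1]);p=f.x
print(p.round(3),f.fun.round(1))
for th in (0.55,.1,0): print(th,[rec(p,hat(th,*q)).round(1).tolist() for q in((140,52,6),(110,0,27),(110,52,6))])
E
```

```text
[5.6197e+02 2.4816e+01 1.6300e-01] [-1.4 -0.9  1.2 -0.7  1.4 -0.1 -0.1  1.3  0.9 -0.3 -0.4 -0.  -1.4 -1.9]
0.55 [[[483.2, 64.5, 178.3]], [[527.8, 19.2, 180.5]], [[508.5, 68.7, 162.6]]]
0.1 [[[461.1, 60.9, 119.9]], [[501.0, 14.8, 137.8]], [[490.5, 65.7, 117.0]]]
0 [[[459.8, 60.7, 106.0]], [[497.8, 14.2, 127.0]], [[489.4, 65.6, 106.0]]]
```

>>> step_arm(
  commands="0 0 0 4 0 0 0;0 0 0 8 0 0 0;0 0 0 11.5 0 0 0;0 0 0 12.5 0 0 0;0 0 0 13.2 0 0 0;0 0 0 13.9 0 0 0;0 0 0 14.6 0 0 0;0 0 0 15.3 0 0 0;0 0 0 16 0 0 0;0 0 0 16.7 0 0 0;0 0 0 17.4 0 0 0;0 0 0 18 0 0 0;0 0 0 18 0 0 0",
)

```text
time_s: 4.0
eef_pos: [493.8, 65.8, 148.9]
ee_rot: [-0.001, 0.649, 0.761, -0.001]
force: [-0.3, -0.4, 0.3]
grip_width: 0.002
grip_force: 0.0
```

>>> step_arm(
  commands="0 0 0 0.3 0 0 0;0 0 0 0.6 0 0 0;0 0 0 0.9 0 0 0;0 0 0 1.1 0 0 0;0 0 0 1.3 0 0 0;0 0 0 1.3 0 0 0",
)

```text
time_s: 4.5
eef_pos: [494.3, 65.8, 136.9]
ee_rot: [-0.0, 0.649, 0.761, -0.0]
force: [0.5, 0.3, -0.1]
grip_width: -0.002
grip_force: 0.0
```

```bash
python3 - <<'E'
from h import *
im=capture("scene")[:,:,::-1];im2=capture("top")[:,:,::-1]
a=cv2.resize(im[140:250,235:365],(520,440),interpolation=cv2.INTER_CUBIC);b=cv2.resize(im2[150:260,250:320],(280,440),interpolation=cv2.INTER_CUBIC)
cv2.imwrite("pics/d.png",np.hstack([a,b]))
s=sense();print(s["eef_pos"],s["force"])
for c in("scene","top"):print([(np.round(q["xy"],1).tolist(),round(float(q["score"]),2)) for q in spot_point(c,"knob_grip")[:2]])
E
```

```text
[494.41978693  65.74935606 137.23138469] [ 0.08299098 -0.38700367 -0.28787248]
[([295.3, 192.1], 0.49)]
[([297.7, 221.8], 0.4)]
```

View pics/d.png

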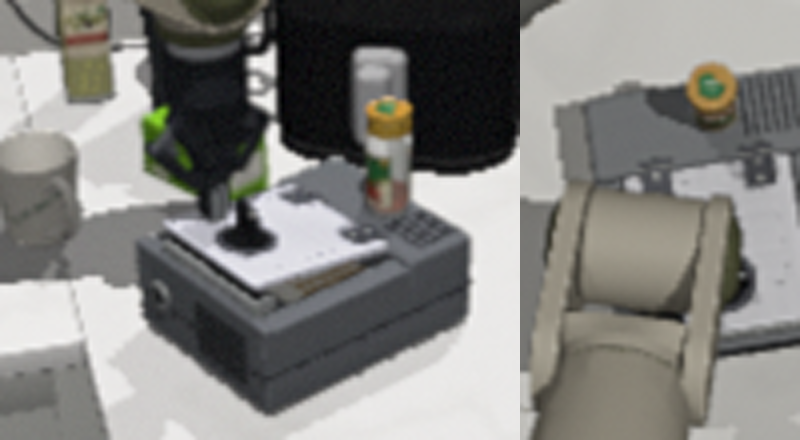

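>>> step_arm(
  commands="0 0 0 0.1 0 0 0;0 0 0 0.2 0 0 0;0 0 0 0.3 0 0 0;0 0 0 0.3 0 0 0",
)

```text
time_s: 5.03
eef_pos: [494.3, 65.7, 134.4]
ee_rot: [-0.0, 0.649, 0.761, -0.0]
force: [-0.7, -0.8, 3.3]
grip_width: -0.005
grip_force: 1.3
```

>>> step_arm(
  commands="0 0 0 0.1 0 0 0;0 0 0 0.1 0 0 0;0 0 0 0.1 0 0 0;0 0 0 0.1 0 0 0",
)

```text
time_s: 5.37
eef_pos: [494.3, 65.7, 133.5]
ee_rot: [-0.0, 0.649, 0.761, -0.0]
force: [-2.9, -0.9, 5.6]
grip_width: 0.001
grip_force: 2.4
```

>>> step_arm(
  commands="0 0 0 -3 0 0 0;0 0 0 -7 0 0 0;0 3 0 -11 0 0 0;0.8 7 0 -12 0 0 0;0.8 11 0 -12 0 0 0;0.8 15 0 -12 0 0 0;0.8 18 0 -12 0 0 0;0.8 18 0 -12 0 0 0;0.8 18 0 -12 0 0 0",
)

```text
time_s: 6.12
eef_pos: [465.7, 244.7, 252.9]
ee_rot: [-0.0, 0.648, 0.762, -0.0]
force: [0.5, -0.6, -0.0]
grip_width: 0.798
grip_force: 0.0
```

```bash
python3 - <<'E'
from h import *
im=capture("scene")[:,:,::-1]
im2=capture("top")[:,:,::-1]
a=cv2.resize(im[160:230,260:360],(400,280),interpolation=cv2.INTER_CUBIC);b=cv2.resize(im2[160:250,260:340],(400,450),interpolation=cv2.INTER_CUBIC)
o=np.zeros((450,800,3),np.uint8);o[:280,:400]=a;o[:,400:]=b
cv2.imwrite("pics/e.png",o)
s=sense();print(s["eef_pos"],s["force"],s["grip_width"])
for c in("scene","top"):
  for l in("knob_grip","hatch_press","hatch_hinge","recycler"):print(c,l,[(np.round(q["xy"],1).tolist(),round(float(q["score"]),2)) for q in spot_point(c,l)[:2]])
  for q in trace(c,"knob")[:2]:print(np.round(q["rect"],1),q["score"],q["mask"].sum(),np.argwhere(q["mask"]).mean(0)[::-1])
p=[562,24.8,.163]
for c in("scene","top"):print(c,[proj(c,rec(p,hat(.1,*q))).round(1).tolist() for q in((110,0,27),(110,0,40),(110,0,13),(140,52,6),(0,0,0))])
E
```

```text
[466.28253097 242.90419251 252.99120127] [-0.35015288 -0.16102938 -0.43767245] 0.798647044010604
scene knob_grip [([294.0, 193.7], 0.47)]
scene hatch_press [([277.4, 195.4], 0.83)]
scene hatch_hinge [([318.9, 195.4], 0.96), ([328.3, 190.1], 0.73)]
scene recycler [([313.3, 226.1], 0.65), ([337.3, 308.3], 0.48)]
[297.1 194.6  13.3  14.7] 0.53 118 [296.36440678 196.37288136]
top knob_grip [([298.2, 219.1], 0.43)]
top hatch_press [([288.0, 230.1], 0.67)]
top hatch_hinge [([293.9, 188.8], 0.88), ([302.0, 219.5], 0.64)]
top recycler [([296.5, 205.1], 0.65)]
[302.5 219.5  16.7  15.2] 0.64 139 [300.23021583 219.15827338]
scene [[[296.1, 195.3]], [[296.2, 192.0]], [[295.9, 198.8]], [[280.5, 196.9]], [[319.7, 194.4]]]
top [[[301.0, 219.7]], [[300.8, 218.8]], [[301.2, 220.5]], [[287.7, 231.9]], [[296.6, 191.1]]]
```

View pics/e.png

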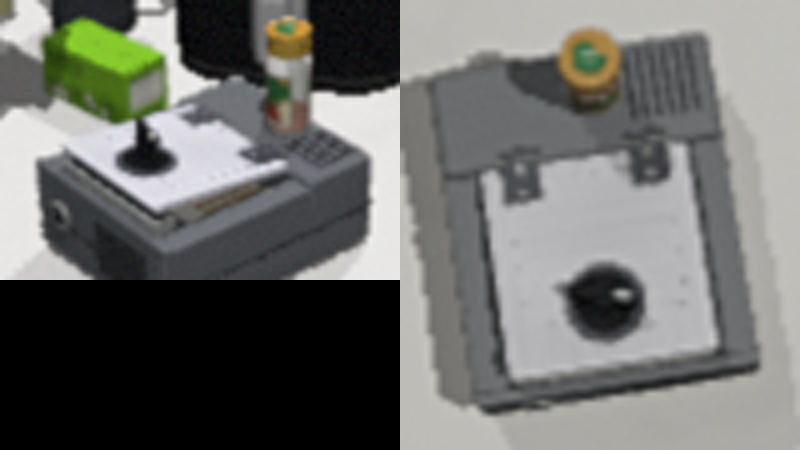

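>>> step_arm(
  commands="0.5 -4 0 0 0 0 0;0.5 -8 0 0 0 0 0;0.5 -12 0 0 0.1 0 0;0.5 -16 -0.1 2 0.1 0 0;0.5 -20 -0.2 4 0.1 0 0;0.5 -23 -0.2 5.3 0.1 0 0;0.5 -23 -0.2 5.3 0.1 0 0;0.5 -23 -0.2 5.3 0.1 0 0;0.5 -23 -0.2 5.3 0.1 0 0",
  newtons=20,
)

```text
time_s: 7.47
eef_pos: [500.4, 16.4, 200.6]
ee_rot: [-0.032, 0.648, 0.76, -0.038]
force: [0.1, 0.2, 1.2]
grip_width: 0.499
grip_force: 0.0
```

```bash
python3 - <<'E'
from h import *
im=capture("scene")[:,:,::-1]
cv2.imwrite("pics/f.png",cv2.resize(im[140:240,250:370],(720,600),interpolation=cv2.INTER_CUBIC))
s=sense();q=s["ee_rot"];M=R.from_quat([q[1],q[2],q[3],q[0]]).as_matrix()
print(s["eef_pos"],M.round(3).tolist(),s["grip_width"])
print("shift",M.T@(np.array([501.5,15.5,143])-s["eef_pos"]))
E
```

```text
[500.42227282  16.81299119 200.8821821 ] [[-0.158, 0.983, -0.098], [0.987, 0.157, -0.016], [-0.0, -0.099, -0.995]] 0.4987906405504991
shift [-1.45884824  6.57156282 57.51450921]
```

View pics/f.png

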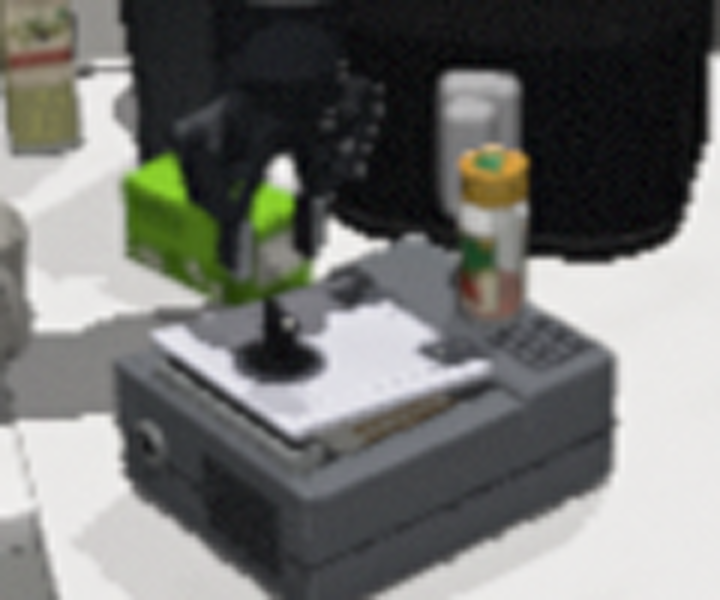

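>>> step_arm(
  commands="0.5 -0.1 0.4 2.5 0 0 0;0.5 -0.1 0.65 4 0 0 0;0.5 -0.1 0.65 5 0 0 0;0.5 -0.1 0.65 5.6 0 0 0;0.5 -0.1 0.65 5.6 0 0 0;0.5 -0.1 0.65 5.6 0 0 0",
)

```text
time_s: 8.02
eef_pos: [501.6, 15.5, 144.6]
ee_rot: [-0.032, 0.648, 0.76, -0.038]
force: [0.9, 0.3, -0.2]
grip_width: 0.5
grip_force: 0.0
```

>>> step_arm(
  commands="0.3 0 0 0 0 0 0;0.25 0 0 0 0 0 0;0.2 0 0 0 0 0 0;0.15 0 0 0 0 0 0;0.15 0 0 0 0 0 0",
)

```text
time_s: 8.43
eef_pos: [503.9, 15.9, 145.0]
ee_rot: [-0.03, 0.649, 0.76, -0.035]
force: [12.3, 6.3, -3.5]
grip_width: 0.15
grip_force: 8.1
```

>>> step_arm(
  commands="0.15 0 0.2 0 0 0 0;0.15 0 0.37 0 0 0 0;0.15 0 0.37 0 0 0 0;0.15 0 0.37 0 0 0 0",
)

```text
time_s: 8.77
eef_pos: [504.6, 15.8, 143.8]
ee_rot: [-0.033, 0.648, 0.76, -0.038]
force: [-3.1, 0.5, 3.7]
grip_width: 0.15
grip_force: 1.8
```

>>> step_arm(
  commands="0.1 0 -0.05 -0.1 0 0 0;0.05 0 -0.05 -0.1 0 0 0;0 0 -0.05 -0.1 0 0 0;0 0 -0.05 -0.1 0 0 0;0 0 -0.05 -0.1 0 0 0",
  newtons=30,
)

```text
time_s: 9.18
eef_pos: [504.8, 15.8, 144.6]
ee_rot: [-0.032, 0.648, 0.76, -0.038]
force: [3.3, 2.6, -3.1]
grip_width: 0.108
grip_force: 29.6
```

>>> step_arm(
  commands="0 0 0.03 0.1 -0.009 0 0;0 0 0.01 0.2 -0.018 0 0;0 0 -0.01 0.3 -0.027 0 0;0 0 -0.01 0.3 -0.027 0 0",
)

```text
time_s: 9.52
eef_pos: [503.8, 15.7, 141.7]
ee_rot: [-0.024, 0.649, 0.76, -0.028]
force: [-0.9, 2.6, 1.8]
grip_width: 0.108
grip_force: 30.1
```

>>> step_arm(
  commands="0 0 -0.02 0.1 -0.009 0 0;0 0 -0.04 0.2 -0.018 0 0;0 0 -0.06 0.3 -0.027 0 0;0 0 -0.06 0.3 -0.027 0 0;0 0 -0.06 0.3 -0.027 0 0",
)

```text
time_s: 9.93
eef_pos: [502.8, 15.5, 138.7]
ee_rot: [-0.015, 0.649, 0.761, -0.018]
force: [-4.8, 1.4, 5.2]
grip_width: 0.113
grip_force: 30.5
```

>>> step_arm(
  commands="0 0 -0.06 0.1 -0.009 0 0;0 0 -0.1 0.2 -0.018 0 0;0 0 -0.1 0.2 -0.018 0 0;0 0 -0.1 0.2 -0.018 0 0",
)

```text
time_s: 10.27
eef_pos: [502.1, 15.3, 136.8]
ee_rot: [-0.009, 0.649, 0.761, -0.011]
force: [-2.7, 1.1, 4.4]
grip_width: 0.113
grip_force: 30.4
```

>>> step_arm(
  commands="0 0 -0.04 0.1 -0.009 0 0;0 0 -0.06 0.2 -0.018 0 0;0 0 -0.06 0.2 -0.018 0 0;0 0 -0.06 0.2 -0.018 0 0",
)

```text
time_s: 10.6
eef_pos: [501.6, 15.3, 135.3]
ee_rot: [-0.003, 0.649, 0.761, -0.004]
force: [-3.2, 1.9, 8.7]
grip_width: 0.109
grip_force: 31.3
```

>>> step_arm(
  commands="0 0 -0.04 0.05 0 0 0;0 0 -0.04 0.1 0 0 0;0 0 -0.04 0.1 0 0 0;0 0 -0.04 0.1 0 0 0;0 0 -0.04 0.1 0 0 0",
)

```text
time_s: 11.02
eef_pos: [501.7, 15.2, 135.3]
ee_rot: [-0.003, 0.649, 0.761, -0.003]
force: [-6.1, 4.0, 17.9]
grip_width: 0.113
grip_force: 32.5
```

>>> step_arm(
  commands="0 0 -0.05 -0.04 0 0 0;0 0 -0.05 -0.04 0 0 0;0 0 -0.05 -0.04 0 0 0.08;0 0 -0.05 -0.04 0 0 0.16;0 0 -0.05 -0.04 0 0 0.24;0 0 -0.05 -0.04 0 0 0.24;0 0 -0.05 -0.04 0 0 0.24",
)

```text
time_s: 11.6
eef_pos: [500.9, 15.2, 135.3]
ee_rot: [-0.002, 0.736, 0.677, -0.004]
force: [-5.7, 2.8, 15.2]
grip_width: 0.109
grip_force: 32.0
```

```bash
python3 - <<'E'
from h import *
s=sense();print({k:np.round(s[k],3).tolist() for k in("eef_pos","ee_rot","force","wrist_torque","tau","joints")})
E
```

```text
{'eef_pos': [500.926, 15.237, 135.284], 'ee_rot': [-0.002, 0.736, 0.677, -0.004], 'force': [-5.691, 2.768, 15.223], 'wrist_torque': [0.476, 1.242, -0.084], 'tau': [-1.618, -34.431, -20.724, -0.41, -1.806, 0.082], 'joints': [-0.202, 0.388, 1.711, -0.004, 1.051, -0.118]}
```

>>> step_arm(
  commands="0 0.03 -0.07 -0.01 0 0 0;0 0.03 -0.07 -0.01 0 0 0.08;0 0.03 -0.07 -0.01 0 0 0.16;0 0.03 -0.07 -0.01 0 0 0.24;0 0.03 -0.07 -0.01 0 0 0.32;0 0.03 -0.07 -0.01 0 0 0.32",
)

```text
time_s: 12.1
eef_pos: [500.0, 15.5, 135.3]
ee_rot: [-0.002, 0.835, 0.55, -0.005]
force: [-6.5, 3.2, 15.9]
grip_width: 0.112
grip_force: 32.0
```

```bash
cat > st.py <<'E'
from h import *
s=sense();q=s["ee_rot"];M=R.from_quat([q[1],q[2],q[3],q[0]]).as_matrix()
print({k:np.round(s[k],3).tolist() for k in("eef_pos","force","wrist_torque","grip_width")},"yaw y",np.arctan2(M[1,1],M[0,1]).round(3),"tool z",M[:,2].round(3),"j6",round(s["joints"][5],2),"ftool",(M.T@s["force"]).round(1))
E
python3 st.py
```

```text
{'eef_pos': [500.02, 15.456, 135.293], 'force': [-6.495, 3.216, 15.926], 'wrist_torque': [0.328, 1.404, -0.075], 'grip_width': 0.112} yaw y -0.406 tool z [-0.01  -0.002 -1.   ] j6 0.21 ftool [  0.3  -7.4 -15.9]
```

>>> step_arm(
  commands="0 0 -0.03 -0.02 0 0 0.08;0 0 -0.03 -0.02 0 0 0.16;0 0 -0.03 -0.02 0 0 0.24;0 0 -0.03 -0.02 0 0 0.32;0 0 -0.03 -0.02 0 0 0.4;0 0 -0.03 -0.02 0 0 0.48;0 0 -0.03 -0.02 0 0 0.48",
)

```text
time_s: 12.68
eef_pos: [498.9, 16.3, 135.3]
ee_rot: [-0.002, 0.942, 0.336, -0.006]
force: [-11.1, 5.5, 18.0]
grip_width: 0.112
grip_force: 32.1
```

```bash
python3 st.py
```

```text
{'eef_pos': [498.937, 16.251, 135.287], 'force': [-11.119, 5.507, 17.984], 'wrist_torque': [0.845, 2.046, -0.067], 'grip_width': 0.112} yaw y -0.886 tool z [-0.012 -0.001 -1.   ] j6 0.69 ftool [ -5.3 -11.4 -17.9]
```

>>> step_arm(
  commands="0 -0.03 -0.1 -0.03 0 0 0;0 -0.06 -0.2 -0.03 0 0 0;0 -0.06 -0.2 -0.03 0 0 0",
)

```text
time_s: 12.93
eef_pos: [498.7, 16.4, 135.4]
ee_rot: [-0.0, 0.941, 0.338, -0.004]
force: [-0.1, -0.1, 7.0]
grip_width: 0.111
grip_force: 30.7
```

```bash
python3 st.py
```

```text
{'eef_pos': [498.702, 16.419, 135.391], 'force': [-0.065, -0.135, 6.958], 'wrist_torque': [-0.013, 0.432, -0.059], 'grip_width': 0.111} yaw y -0.882 tool z [-0.008 -0.003 -1.   ] j6 0.68 ftool [-0.2  0.  -7. ]
```

>>> step_arm(
  commands="0 0 -0.02 0.03 0 0 0.08;0 0.01 -0.04 0.03 0 0 0.16;0 0.01 -0.06 0.03 0 0 0.24;0 0.02 -0.08 0.03 0 0 0.32;0 0.03 -0.1 0.03 0 0 0.4;0 0.03 -0.11 0.03 0 0 0.47;0 0.03 -0.11 0.03 0 0 0.47;0 0.03 -0.11 0.03 0 0 0.47",
)

```text
time_s: 13.6
eef_pos: [498.1, 17.6, 135.4]
ee_rot: [0.001, 0.994, 0.109, -0.004]
force: [-3.0, 2.5, 9.4]
grip_width: 0.109
grip_force: 31.2
```

```bash
python3 st.py
```

```text
{'eef_pos': [498.145, 17.62, 135.371], 'force': [-2.961, 2.544, 9.402], 'wrist_torque': [0.231, 0.67, -0.067], 'grip_width': 0.109} yaw y -1.352 tool z [-0.008 -0.002 -1.   ] j6 1.16 ftool [-2.4 -3.1 -9.4]
```

>>> step_arm(
  commands="0 -0.02 -0.03 -0.06 0 0 0;0 -0.02 -0.03 -0.08 0 0 0;0.2 -0.02 -0.03 -0.1 0 0 0;0.4 -0.02 -0.03 -0.1 0 0 0;0.5 -0.02 -0.03 -0.3 0 0 0;0.5 -0.02 -0.03 -0.6 0 0 0;0.5 0 0 -2 0 0 0;0.5 0 0 -5 0 0 0;0.5 0 0 -9 0 0 0;0.5 0 0 -12 0 0 0;0.5 0 0 -12 0 0 0",
)

```text
time_s: 14.52
eef_pos: [500.6, 17.7, 260.6]
ee_rot: [0.002, 0.994, 0.109, 0.0]
force: [0.6, 0.6, 0.5]
grip_width: 0.505
grip_force: 0.0
```

>>> step_arm(
  commands="0.5 0 -4 0 0 0 0;0.5 0 -8 0 0 0 0;0.5 0 -12 0 0 0 0;0.5 0 -16 0 0 0 0;0.5 0 -20 0 0 0 0;0.5 0 -20 0 0 0 0;0.5 0 -20 0 0 0 0",
)

```text
time_s: 15.1
eef_pos: [454.6, 214.7, 254.3]
ee_rot: [0.0, 0.994, 0.111, -0.005]
force: [0.4, -0.4, 0.2]
grip_width: 0.501
grip_force: 0.0
```

```bash
python3 st.py; python3 - <<'E'
from h import *
im=capture("scene")[:,:,::-1]
im2=capture("top")[:,:,::-1]
a=cv2.resize(im[160:250,260:360],(400,360),interpolation=cv2.INTER_CUBIC);b=cv2.resize(im2[160:250,260:340],(400,450),interpolation=cv2.INTER_CUBIC)
o=np.zeros((450,800,3),np.uint8);o[:360,:400]=a;o[:,400:]=b
cv2.imwrite("pics/g.png",o)
E
```

```text
{'eef_pos': [454.616, 214.656, 254.258], 'force': [0.389, -0.447, 0.218], 'wrist_torque': [-0.004, -0.049, 0.007], 'grip_width': 0.501} yaw y -1.348 tool z [-0.01  -0.002 -1.   ] j6 1.56 ftool [ 0.3  0.5 -0.2]
```

View pics/g.png

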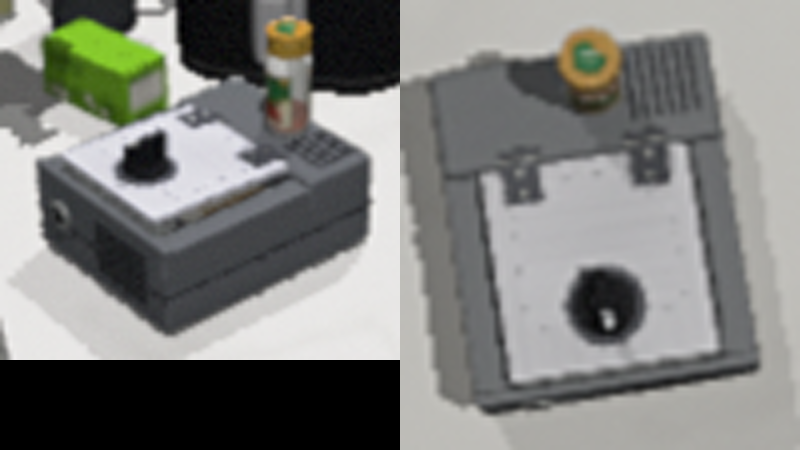

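The top view shows the white bar (607,318) pointing to the front. In the scene view the hatch's front corner (155,220) is lower than before, so the hatch stays down without the robot. I'm handing it in.

```bash
python3 -c "
from rig import *
print(finish_job())"
```

```text
the job is handed in; nothing more can be done
None
```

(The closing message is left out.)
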